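# Find the key that opens the cash box

## Task

One of the three keys hanging on the wooden rack opens the red cash box, but nobody remembers which. Try them one after another: push the key fully home, notched edge towards the right of the box, and turn it clockwise; drop each key that will not turn into the orange mug. Leave the right key fully home and turned as far as it goes in the lock, and swing the lid wide open, well past halfway to upright, so that it stays open; force nothing, keep the mug upright and do not disturb the other things on the worktop.

Things in the scene. Friction and masses are not known exactly. Their poses are not given: they have to be found in the camera images.
- cash_box: red steel cash box, fixed, 170 (x) x 180 (y) x 85 mm high. Origin: centre of its underside; its front is -x, its right is -y. The front 55 mm of its top is a fixed deck with the lock; the lid behind it is hinged along the back edge
- keyhole (a point): centre (turning axis) of the brass lock plug (40 mm across) at its top face, 57.5 mm in front of the box's centre; a key's origin is here when fully home. The slot when locked takes the blade with the key's x and y axes parallel to the box's, one way round only: 1 mm to spare all round, mouth bevelled 3 mm wider, over 54 mm deep
- lock_plug (a joint): turn of the lock plug, clockwise from above: 0 locked, 1.4 rad stop; the lid is free above 1.2. A key has up to 0.2 rad of play in the slot, so the hand turns about 1.6. Wrong keys go fully in but stop against a ward at 0.3 to 0.6 rad, the torque on the hand passing 0.6 N m; the right key turns on with under 0.4 N m. Which key is right changes from run to run
- box_lid (a joint): opening angle of the lid: 0 shut, 1.6 rad stop; the stiff hinge (0.3 N m) keeps it where it is left. While locked it lifts only about 0.04 rad
- lid_knob (a point): grip point of the black knob on the lid, 18 mm diameter, top 9 mm above this point, lid 24 mm below it; 55 mm behind the keyhole; moves with the lid
- lid_hinge (a point): point on the lid's hinge axis, which runs along the box's y; the knob's grip point is 87 mm in front of it and 27 mm above it when shut and swings up and back about it. A wall cupboard hangs above and behind: lean the wrist towards the robot as the lid rises
- key_rack: wooden key rack, fixed, base 200 mm wide (y), rail along y 105 mm high; origin under the rail, front is -x. Three 4 mm brass pegs, 102 mm high, at y = -55, 0, 55 mm, reach 47 mm forward of the origin and end in a 9 mm ball. Free a key by pinching its head above the hole, fingertips 25 mm or more above its origin; lift 5 mm and draw 40 mm forward
- key_blue: blue key. All three keys are alike but for colour and the height of one notch in the -y edge of the blade. Origin: on the turning axis at the underside of the head, the shoulder that meets the lock when fully home; z up through the head. Hangs upright on a peg at the start, x and y parallel to the rack's. 60 g
- key_yellow: yellow key, like the blue one. Plastic head 9 mm thick (along its x), 34 mm wide (y), 46 mm tall above the origin, with a square 14 mm hole through it along x, from 8 to 22 mm above the origin
- key_white: white key, like the blue one. Steel blade below the origin, 54 mm long, 4 mm thick (along its x), reaching 16 mm to the -y side and 4 mm to the +y side of the turning axis; the last 4 mm are narrower
- mug_mouth (a point): centre of the orange mug's mouth, 101 mm above the worktop, z up out of the mug; about 66 mm wide inside, 94 mm deep; the mug is loose, its handle sticks out to 73 mm from the axis along the mug's -y
- oil_bottle: oil bottle, 63 mm diameter, 232 mm tall, a bystander; origin under its centre
- tomato_tin: food tin, 75 mm diameter, 110 mm tall, a bystander; origin under its centre
- honey_jar: honey jar with green lid, 68 mm diameter, 84 mm tall, a bystander; origin under its centre
- salt_shaker: glass salt shaker, 44 mm diameter, 90 mm tall, a bystander; origin under its centre
- onion: onion, 75 mm diameter, 77 mm tall, a bystander; origin under its centre
- garlic: garlic bulb, 60 mm diameter, 59 mm tall, a bystander; origin under its centre

How it is judged:
On the way, in this order (a step that is already met when the one before it is completed fails the run):
1. the right key is fully home and turned, the lock plug past 1.2 rad (value of joint lock_plug above 1.2 rad and ((horizontal distance between key_blue and keyhole below 0.006 m and z of key_blue in the frame of keyhole below 0.004 m and angle between key_blue's own z axis and vertical below 0.12 rad) or (horizontal distance between key_yellow and keyhole below 0.006 m and z of key_yellow in the frame of keyhole below 0.004 m and angle between key_yellow's own z axis and vertical below 0.12 rad) or (horizontal distance between key_white and keyhole below 0.006 m and z of key_white in the frame of keyhole below 0.004 m and angle between key_white's own z axis and vertical below 0.12 rad))), for 0.2 s.
2. the lid stands open past 1.0 rad (value of joint box_lid above 1 rad), for 0.2 s.
At the end, for the whole second after the job is handed in: One key stands in the lock, shoulder within 4 mm of the plug and 6 mm of its axis, the plug turned past 1.2 rad; the lid is open past 1.0 rad and at rest; each other key lies still in the orange mug or was never taken off its peg (within 15 mm of where it began); the mug is upright within 0.3 rad (all of step 1 and value of joint box_lid above 1 rad and velocity of joint box_lid below 0.1 rad/s and ((horizontal distance between key_blue and keyhole below 0.006 m and z of key_blue in the frame of keyhole below 0.004 m and angle between key_blue's own z axis and vertical below 0.12 rad) or (horizontal distance between key_blue and mug_mouth below 0.06 m and z of key_blue in the frame of mug_mouth below 0.045 m and height (world z) of key_blue above 0.025 m) or distance of key_blue from where it was at the start of the episode below 0.015 m) and ((horizontal distance between key_yellow and keyhole below 0.006 m and z of key_yellow in the frame of keyhole below 0.004 m and angle between key_yellow's own z axis and vertical below 0.12 rad) or (horizontal distance between key_yellow and mug_mouth below 0.06 m and z of key_yellow in the frame of mug_mouth below 0.045 m and height (world z) of key_yellow above 0.025 m) or distance of key_yellow from where it was at the start of the episode below 0.015 m) and ((horizontal distance between key_white and keyhole below 0.006 m and z of key_white in the frame of keyhole below 0.004 m and angle between key_white's own z axis and vertical below 0.12 rad) or (horizontal distance between key_white and mug_mouth below 0.06 m and z of key_white in the frame of mug_mouth below 0.045 m and height (world z) of key_white above 0.025 m) or distance of key_white from where it was at the start of the episode below 0.015 m) and linear speed of each of key_blue, key_yellow, key_white below 0.05 m/s and angle between mug_mouth's own z axis and vertical below 0.3 rad); the robot touches nothing.
It fails at once if the lid was forced while the lock was shut (value of joint box_lid above 0.2 rad and value of joint lock_plug below 0.9 rad).
It fails at once if the mug was tipped over (angle between mug_mouth's own z axis and vertical above 0.6 rad).
It fails at once if a bystander (oil bottle, food tin, honey jar, salt shaker, onion, garlic) was shifted by more than 3 cm (distance of any of oil_bottle, tomato_tin, honey_jar, salt_shaker, onion, garlic from where it was at the start of the episode above 0.03 m).
It also fails if it takes over 72 s, if anything falls off the work surface, if the arm or the gripper's body presses on something with over 40 N, if the wrist force passes 120 N, or if a joint passes its speed limit or range.

## Robot

A 6-joint arm with a two-finger parallel gripper is mounted at the origin on a cart in front of the work surface, level with it; the furniture and walls round the work are solid. World frame = base frame: x ahead of the robot, y to its left, z up, the work surface at z = 0. Lengths are in m, angles in rad, forces in N, time in s.
With the tool pointing down it reaches from about 0.3 to 0.75 m from the base axis. Payload 8.5 kg.
Tool frame: the origin (TCP) lies on the centre line of the jaws, within the pads' length; the fingertips stand 11 mm ahead of it and the grasp point (between the pads) lies 8 mm behind it; z points along the fingers, y is the line along which they close (so a half turn about z gives the same grasp; the last joint's range is limited). The gripper opens to 85 mm and grips with 20 to 120 N. Pads are 22 mm wide; open, the fingers measure 114 mm over their backs; the gripper's body (76 mm by 85 mm) begins 54 mm behind the grasp point. The pads swing forward as they close: fully open they stand 13 mm farther back than shut.
Start: joints at [1.108, 0.381, 1.297, -0, 1.464, -0.215], TCP at [0.135, 0.533, 0.242] pointing down, gripper open.
Joint ranges: [-3.11, 3.11], [-0.89, 2.33], [0.22, 2.48], [-1.42, 4.56], [0.17, 2.85], [-2.88, 2.88]. Speed limits (rad/s): [2.39, 2.39, 3.14, 3.14, 3.14, 3.14].

## Interface

Orientations are given as a rotation vector (axis times angle).
In Python, from rig import bot, imaging, workorder, get_obs gives the robot as it stands (bot), with the cameras (imaging), the readings as plain functions and the job (workorder).
- The arm moves only by the shell command python3 inch.py, which reads ROWS from standard input. ROWS is a JSON list of rows, 1 to 20 of them, each written [[rx, ry, rz], [dx, dy, dz], opening]: a rotation vector rx, ry, rz in rad, then dx, dy, dz in m, then the finger opening in m; each row shifts and turns the commanded pose from where the row before left it, along the tool's axes as they then stand; what a row does not reach is not made up. A row lasts 1/8 s, in which the tool goes at most 0.0625 m and 0.188 rad, less where a joint would pass 70% of its speed; a pose out of reach is approached as far as the arm can. The fingers move at their own pace and stop on an object; the grip force is fixed at half the most. Time passes only in rows, so rows that do not move let the fingers close. It prints the time, the measured TCP pose, the force, the opening and the grip force at its end. Input that does not fit is refused with a message, and nothing moves.
- get_obs(): the state, without advancing time (a new reading comes with each control period).
- imaging.snapshot(name): name is "scene" or "top"; returns a dict with "frame" (384x512x3 uint8, blue, green, red), "camera_matrix" (3x3 intrinsics, pixels), "eye" and "orientation" of the camera in the world. Camera axes: x right, y down, z forward; pixel columns grow to the right and rows downward; lengths in m; the calibration is good to about 2 mm. A picture is of the moment at which its call begins. There is no depth.
- workorder.job_done(): hands the job in; it is judged then, once.
The state is a dict: "time": time; "joint_positions": joint angles; "qd": joint speeds; "joint_torque": joint torques, N m; "tcp_pos": TCP position; "ee_rot": TCP orientation; "ft_force": force on the tool from outside, world axes, zero at the start; "wrist_torque": the same for the moment, N m; "opening": finger opening in m; "grip_force": force on a finger pad.
Only numpy, scipy, OpenCV 4.12 (cv2) and the standard library are available. Lean on these libraries where they do the work, as an engineer would, in place of code of your own. Each camera call takes 0.05 s, during which the arm holds its last target. There are 200 camera calls.

## Working session

There is one attempt and no reset: what is moved stays moved. The work goes in short steps, Python scripts to look and compute and a shell command to move; the robot and the scene stay as the last step left them, time stands still between calls to the robot, and variables do not carry over. Pictures are saved under pics/ and viewed, at most 10 in all, crops included, and the job is handed in when it is done.

```bash
ls; mkdir -p pics
python3 - <<'E'
from rig import bot, imaging, workorder, get_obs
import cv2,numpy as np
for n in ("scene","top"):
    s=imaging.snapshot(n); cv2.imwrite(f"pics/{n}0.png",s["frame"]); np.savez(f"pics/{n}0.npz",**s)
    print(n,s["camera_matrix"],s["eye"],s["orientation"])
print(get_obs())
E
```

```text
inch.py
pics
rig.py
scene [[351.39698633   0.         262.28444135]
 [  0.         351.39698633 192.26657269]
 [  0.           0.           1.        ]] [-0.08916069 -0.60534378  0.99611985] [-2.23546138  0.90999274 -0.36952326]
top [[443.88759137   0.         258.42771013]
 [  0.         443.88759137 200.92322062]
 [  0.           0.           1.        ]] [-0.23490765  0.02225752  1.38035778] [-1.94212876  1.90937739 -0.52473574]
{'time': 0.1, 'joint_positions': array([ 1.10768302e+00,  3.81155495e-01,  1.29813417e+00, -2.51639015e-05,
        1.46359791e+00, -2.15332916e-01]), 'qd': array([ 0.00117216, -0.00089518, -0.00275485, -0.00138061,  0.00010823,
       -0.0016188 ]), 'joint_torque': array([ 4.84269694e-03, -4.49214399e+01, -2.31660873e+01, -9.20823481e-05,
        3.60869417e-03, -1.23840061e-05]), 'tcp_pos': array([0.13480741, 0.53298062, 0.24177621]), 'ee_rot': array([-3.88163015e-01, -3.11710943e+00,  1.93097196e-03]), 'ft_force': array([-0.12912096,  0.11312002, -1.19192815]), 'wrist_torque': array([-0.03870146, -0.02326368,  0.00530065]), 'grip_force': 0.0, 'opening': 0.08534771215670857}
```

View pics/scene0.png

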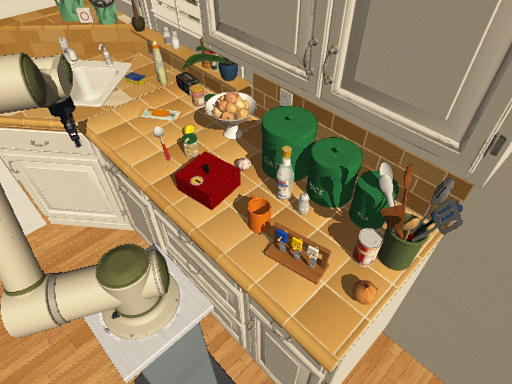

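View pics/top0.png

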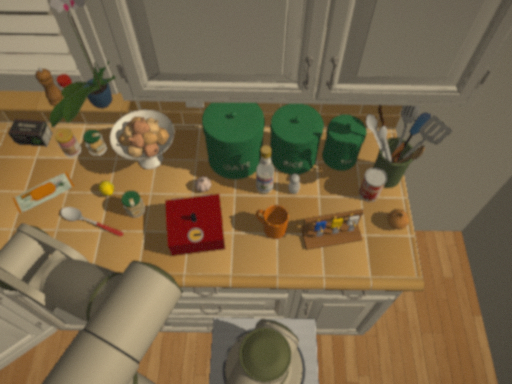

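The scene picture shows the red box at about (208,180), mug at (260,213) and rack at (300,255). In the top view they are at (195,222), (275,222) and (332,230). Next, enlarged crops.

```bash
cat > h.py <<'E'
import numpy as np,cv2
from scipy.spatial.transform import Rotation as R
def load(n): return dict(np.load(f"pics/{n}.npz"))
def ray(s,uv):
    d=np.linalg.inv(s["camera_matrix"])@[uv[0],uv[1],1.]
    return s["eye"],R.from_rotvec(s["orientation"]).apply(d)
def plane(s,uv,z):
    e,d=ray(s,uv); return e+d*(z-e[2])/d[2]
def tri(s1,u1,s2,u2):
    e1,d1=ray(s1,u1);e2,d2=ray(s2,u2)
    t=np.linalg.lstsq(np.c_[d1,-d2],e2-e1,rcond=None)[0]
    a,b=e1+d1*t[0],e2+d2*t[1]; return (a+b)/2,np.linalg.norm(a-b)
def proj(s,p):
    c=R.from_rotvec(s["orientation"]).inv().apply(np.asarray(p)-s["eye"])
    q=(s["camera_matrix"]@np.atleast_2d(c).T).T; return q[:,:2]/q[:,2:]
def hsv(s): return cv2.cvtColor(s["frame"],cv2.COLOR_BGR2HSV)
E
python3 - <<'E'
from h import *
s=load("scene0");t=load("top0")
a=cv2.resize(s["frame"][145:285,170:340],None,fx=4.7,fy=4.2,interpolation=cv2.INTER_CUBIC)
b=cv2.resize(t["frame"][180:260,160:370],None,fx=3.8,fy=3.8,interpolation=cv2.INTER_CUBIC)
cv2.imwrite("pics/c1.png",cv2.resize(s["frame"][145:285,170:340],None,fx=4,fy=4,interpolation=cv2.INTER_CUBIC)); cv2.imwrite("pics/c2.png",b)
E
```

```text
(no output)
```

View pics/c1.png

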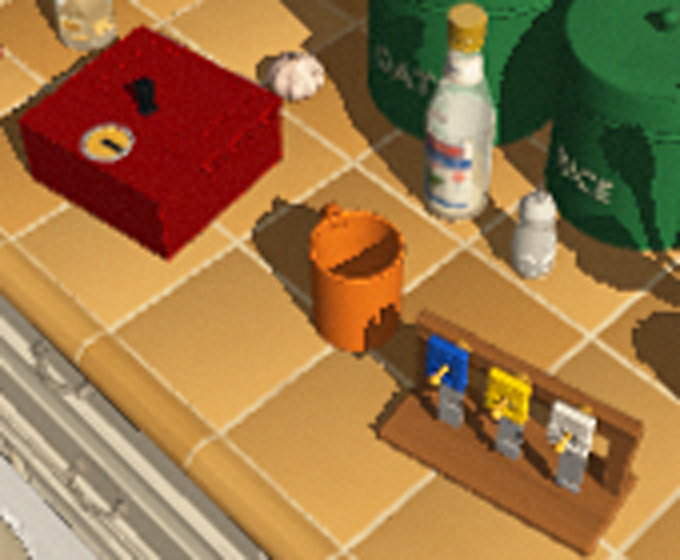

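View pics/c2.png

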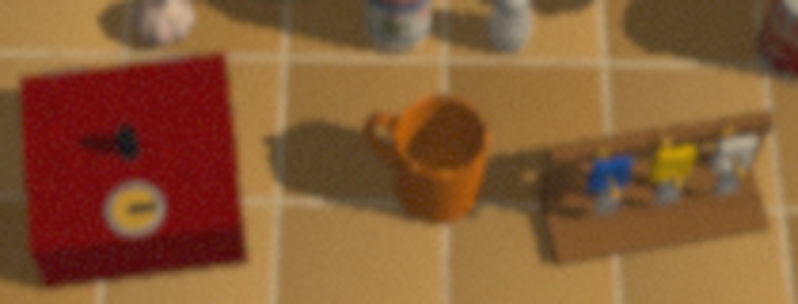

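The crops show keys blue, yellow, white from left to right (scene heads at about (281,236), (296,243), (312,252)), the plug at (197,181) with its slot pointing right, and the mug handle pointing at the box. Now I'll measure positions.

Run:
```python
from h import *
s=load("scene0");t=load("top0")
def big(m,roi):
    z=np.zeros_like(m);x0,y0,x1,y1=roi;z[y0:y1,x0:x1]=m[y0:y1,x0:x1]
    c,_=cv2.findContours(z,cv2.RETR_EXTERNAL,cv2.CHAIN_APPROX_NONE);return max(c,key=cv2.contourArea)
def cen(c): M=cv2.moments(c);return np.array([M['m10'],M['m01']])/M['m00']
def rng(S,lo,hi): return cv2.inRange(hsv(S),lo,hi)
# red box
out={}
for n,S,roi in(("s",s,(165,145,250,215)),("t",t,(155,185,235,262))):
    h=hsv(S); m=((h[...,0]<6)|(h[...,0]>172))&(h[...,1]>150)
    m=m.astype(np.uint8)*255; c=big(m,roi); hull=cv2.convexHull(c)
    ap=cv2.approxPolyDP(hull,2.,True)[:,0]; print(n,"box",ap.tolist())
    mm=np.zeros(m.shape,np.uint8);cv2.fillConvexPoly(mm,hull,255)
    inner=cv2.bitwise_and(mm,cv2.bitwise_not(m)); inner=cv2.bitwise_and(inner,(h[...,2]>110).astype(np.uint8)*255)
    inner=cv2.bitwise_and(inner,cv2.erode(mm,np.ones((7,7))))
    c=big(cv2.morphologyEx(inner,cv2.MORPH_CLOSE,np.ones((5,5))),roi); out[n+"plug"]=cen(c);print("plug",cen(c),cv2.fitEllipse(c))
print("plug",tri(s,out["splug"],t,out["tplug"]),plane(s,out["splug"],.085),plane(t,out["tplug"],.085))
P={}
for k,lo,hi in(("blue",(105,120,60),(125,255,255)),("yellow",(24,170,120),(34,255,255)),("white",(0,0,150),(180,60,255)),):
    for n,S,roi in(("s",s,(265,225,330,275)),("t",t,(305,205,365,240))):
        c=big(rng(S,lo,hi),roi);P[n+k]=cen(c);print(k,n,cen(c),cv2.contourArea(c),cv2.boundingRect(c))
    print(k,tri(s,P["s"+k],t,P["t"+k]))
for n,S,roi in(("s",s,(240,190,280,240)),("t",t,(250,195,295,245))):
    c=big(rng(S,(6,200,90),(13,255,255)),roi);print("mug",n,cv2.boundingRect(c),cv2.contourArea(c))
```

```text
s box [[204, 152], [240, 169], [239, 184], [212, 209], [179, 189], [175, 178], [177, 172]]
plug [196.31666667 180.32592593] ((196.349365234375, 180.3363800048828), (9.016646385192871, 13.015880584716797), 84.90530395507812)
t box [[217, 195], [222, 247], [172, 254], [168, 245], [166, 202]]
plug [195.06284153 234.51912568] ((195.0608367919922, 234.51797485351562), (14.553291320800781, 16.17797088623047), 72.67877960205078)
plug (array([0.38974553, 0.22538757, 0.0843276 ]), np.float64(0.0024028567506532653)) [0.38803978 0.22436536 0.085     ] [0.39075337 0.22530421 0.085     ]
blue s [281.77934272 235.11032864] 71.0 (277, 229, 10, 14)
blue t [319.80107527 224.93010753] 31.0 (315, 222, 10, 8)
blue (array([ 0.42247821, -0.17700717,  0.10404124]), np.float64(0.001696693917508836))
yellow s [297.59722222 240.875     ] 12.0 (293, 237, 9, 11)
yellow t [335.86666667 223.33333333] 2.5 (334, 222, 4, 4)
yellow (array([ 0.43223206, -0.22930457,  0.10960073]), np.float64(0.008732091939918125))
white s [312.6167979  251.24934383] 63.5 (307, 246, 12, 14)
white t [354.13888889 217.61111111] 12.0 (350, 216, 8, 4)
white (array([ 0.44221569, -0.2873315 ,  0.11509065]), np.float64(0.0074950466224673745))
mug s (247, 196, 24, 37) 655.5
mug t (279, 221, 2, 2) 0.5
```

Run:
```python
from h import *
s=load("scene0");t=load("top0")
h=lambda S:hsv(S)
def fit(S,pts,z):
    p=np.array([plane(S,q,z)[:2] for q in pts],np.float32); v=cv2.fitLine(p,cv2.DIST_HUBER,0,.01,.01).ravel(); return v
# box back edge, right edge
for n,S,roi,b in(("s",s,(165,145,250,215),[(204,152),(240,169)]),("t",t,(155,185,235,262),[(166,202),(217,195)])):
    H=hsv(S); m=((((H[...,0]<6)|(H[...,0]>172))&(H[...,1]>150))*255).astype(np.uint8)
    z=np.zeros_like(m);x0,y0,x1,y1=roi;z[y0:y1,x0:x1]=m[y0:y1,x0:x1]
    c=max(cv2.findContours(z,cv2.RETR_EXTERNAL,cv2.CHAIN_APPROX_NONE)[0],key=cv2.contourArea)[:,0].astype(float)
    a,bb=map(np.array,b);d=(bb-a)/np.linalg.norm(bb-a);u=(c-a)@d; off=abs((c-a)@[-d[1],d[0]])
    k=(off<2.)&(u>3)&(u<np.linalg.norm(bb-a)-3)
    v=fit(S,c[k],.085);ang=np.arctan2(v[1],v[0]);print(n,"back edge yaw",(ang%np.pi)-np.pi/2,v[2:],k.sum())
    for q in b: print(plane(S,q,.085))
s1={"blue":(281.7,235.5),"yellow":(297,244.2),"white":(313.2,252.5),"mug":(259.3,206.3)}
t1={"blue":(320.5,225.5),"yellow":(337.6,222.9),"white":(353.9,220.3),"mug":(275.8,213.7)}
for k in s1: print(k,tri(s,s1[k],t,t1[k]))
# rack rail ends (c1: (420,315),(640,425); c2: (548,150),(768,115)) at z .105
print("rail s",plane(s,(170+420/4,145+315/4),.105),plane(s,(170+640/4,145+425/4),.105))
print("rail t",plane(t,(160+548/3.8,180+150/3.8),.105),plane(t,(160+768/3.8,180+115/3.8),.105))
print("knob",tri(s,(170+145/4,145+88/4),t,(160+127/3.8,180+140/3.8)))
for x,y in((300,258),(262,206),(260,220)):print(hsv(s)[y,x])
```

```text
s back edge yaw 0.15939009 [0.5261224  0.25982198] 30
[0.50852341 0.3333277  0.085     ]
[0.54501709 0.15797138 0.085     ]
t back edge yaw 0.15787876 [0.5271769  0.24908376] 46
[0.51010296 0.33350042 0.085     ]
[0.54096197 0.16368912 0.085     ]
blue (array([ 0.41973319, -0.17887719,  0.1060504 ]), np.float64(0.001140528851690832))
yellow (array([ 0.42942396, -0.23456386,  0.10677903]), np.float64(0.0018983951691795553))
white (array([ 0.44118168, -0.28855433,  0.10615879]), np.float64(0.000283317671401539))
mug (array([ 0.46342123, -0.03523225,  0.09521674]), np.float64(0.0059819545262867315))
rail s [ 0.43823211 -0.1311608   0.105     ] [ 0.48156482 -0.32069796  0.105     ]
rail t [ 0.4418926  -0.12735124  0.105     ] [ 0.47985795 -0.31943903  0.105     ]
knob (array([0.44305218, 0.23212656, 0.11037713]), np.float64(0.0022365192247224804))
[ 14 160 150]
[ 12 236 173]
[ 13 230 227]
```

```bash
echo '[[[0,0,0.187],[0,0,0],0.035],[[0,0,0.187],[0,0,0],0.035],[[0,0,0.187],[0,0,0],0.035],[[0,0,0.187],[0,0,0],0.035],[[0,0,0.187],[0,0,0],0.035],[[0,0,0.187],[0,0,0],0.035],[[0,0,0],[-0.058,0.01,0.003],0.035],[[0,0,0],[-0.058,0.01,0.003],0.035],[[0,0,0],[-0.058,0.01,0.003],0.035],[[0,0,0],[-0.058,0.01,0.003],0.035],[[0,0,0],[-0.058,0.01,0.003],0.035],[[0,0,0],[-0.058,0.01,0.003],0.035],[[0,0,0],[-0.058,0.01,0.003],0.035],[[0,0,0],[-0.058,0.01,0.003],0.035],[[0,0,0],[-0.058,0.01,0.003],0.035],[[0,0,0],[-0.058,0.01,0.003],0.035],[[0,0,0],[-0.058,0.01,0.003],0.035],[[0,0,0],[-0.058,0.01,0.003],0.035]]' | python3 inch.py
cat >> h.py <<'E'
def delta(p,yaw=None,lift=None):
    "tool-axes shift to world TCP p; print state"
    from rig import bot, imaging, workorder, get_obs
    o=get_obs(); r=R.from_rotvec(o["ee_rot"]); m=r.as_matrix()
    y=np.arctan2(m[1,1],m[0,1])
    print("t",round(o["time"],2),"tcp",o["tcp_pos"].round(4),"yaw",round(y,4),"zaxis",m[:,2].round(3),"open",round(o["opening"],4),"F",o["ft_force"].round(1),"T",o["wrist_torque"].round(2),"q",o["joint_positions"].round(2))
    if p is not None: print("tool shift",(m.T@(np.asarray(p)-o["tcp_pos"])).round(4), "rz", None if yaw is None else round(y-yaw,4))
    if yaw is not None:
        c,s_=np.cos(yaw),np.sin(yaw); d=np.asarray(p)-o["tcp_pos"]; print("shift after turn",np.round([-s_*d[0]+c*d[1],c*d[0]+s_*d[1],-d[2]],4))
E
python3 -c "
from h import *
delta([.4192,-.1801,.165],.2)"
```

```text
time: 2.35
tcp_pos: [0.3916, -0.1269, 0.2061]
ee_rot: [-1.988, -2.432, -0.0]
ft_force: [1.0, 0.3, 0.2]
opening: 0.0349
grip_force: 0.0
t 2.35 tcp [ 0.3916 -0.1269  0.2061] yaw 0.2002 zaxis [-0.  0. -1.] open 0.0349 F [1.  0.3 0.2] T [-0.04 -0.01  0.01] q [-0.6   0.17  1.71  0.    1.26 -0.8 ]
tool shift [-0.0576  0.0164  0.0411] rz 0.0002
shift after turn [-0.0576  0.0164  0.0411]
```

```bash
echo '[[[0,0,0],[-0.029,0.008,0.020],0.035],[[0,0,0],[-0.0286,0.0084,0.021],0.035],[[0,0,0],[0,0,0],0.035],[[0,0,0],[0,0,0],0.035]]' | python3 inch.py
python3 - <<'E'
from h import *
from rig import bot, imaging, workorder, get_obs
delta([.4192,-.1801,.122],.2)
ims=[]
for n in("scene","top"):
    s=imaging.snapshot(n);np.savez(f"pics/{n}1.npz",**s)
    x,y=proj(s,[.43,-.23,.12])[0].astype(int)
    ims.append(cv2.resize(s["frame"][y-45:y+45,x-45:x+45],(400,400),interpolation=cv2.INTER_CUBIC)); print(x-45,y-45)
cv2.imwrite("pics/k1.png",np.hstack(ims))
E
```

```text
time: 2.85
tcp_pos: [0.4187, -0.1775, 0.1655]
ee_rot: [-1.987, -2.433, -0.0]
ft_force: [-0.1, 0.6, 0.0]
opening: 0.0352
grip_force: 0.0
t 2.85 tcp [ 0.4187 -0.1775  0.1655] yaw 0.2011 zaxis [-0.  0. -1.] open 0.0352 F [-0.1  0.6  0. ] T [ 0.02 -0.    0.01] q [-0.66  0.3   1.68  0.    1.17 -0.86]
tool shift [-0.0027 -0.      0.0435] rz 0.0011
shift after turn [-0.0027 -0.      0.0435]
251 195
291 176
```

View pics/k1.png

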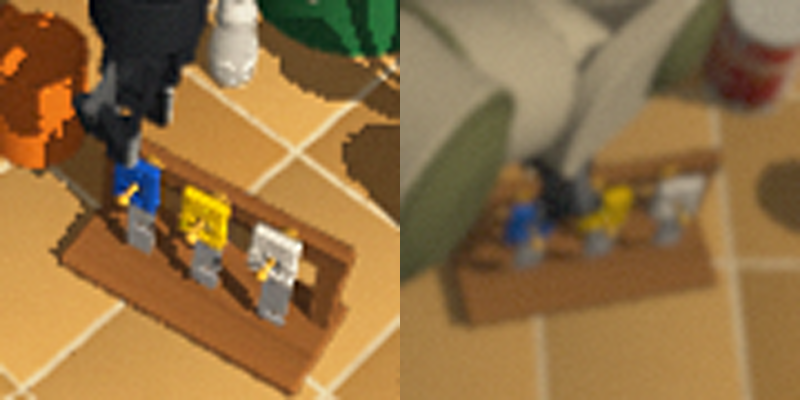

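The gripper sits straight above the blue head (scene crop about (135,160)), one finger in front and one behind. Descending and gripping.

```bash
echo '[[[0,0,0],[-0.0027,0,0.015],0.035],[[0,0,0],[0,0,0.015],0.035],[[0,0,0],[0,0,0.0135],0.035],[[0,0,0],[0,0,0],0.035],[[0,0,0],[0,0,0],0],[[0,0,0],[0,0,0],0],[[0,0,0],[0,0,0],0],[[0,0,0],[0,0,0],0],[[0,0,0],[0,0,0],0],[[0,0,0],[0,0,0],0]]' | python3 inch.py
python3 -c "
from h import *
delta(None)"
```

```text
time: 4.2
tcp_pos: [0.4199, -0.1807, 0.1225]
ee_rot: [1.986, 2.432, 0.001]
ft_force: [-0.9, 2.0, 7.4]
opening: 0.0074
grip_force: 61.6
t 4.2 tcp [ 0.4199 -0.1807  0.1225] yaw 0.201 zaxis [ 0.001 -0.001 -1.   ] open 0.0074 F [-0.9  2.   7.4] T [ 0.33 -0.05  0.  ] q [-0.67  0.36  1.73  0.    1.05 -0.87]
```

```bash
echo '[[[0,0,0],[0,0,-0.005],0],[[0,0,0],[0,0,0],0],[[0,0,0],[0,-0.012,0],0],[[0,0,0],[0,-0.014,0],0],[[0,0,0],[0,-0.014,0],0],[[0,0,0],[0,-0.014,0],0],[[0,0,0],[0,-0.01,-0.02],0],[[0,0,0],[0,0,-0.04],0],[[0,0,0],[0,0,0],0],[[0,0,0],[0,0,0],0]]' | python3 inch.py
python3 - <<'E'
from h import *
from rig import bot, imaging, workorder, get_obs
delta(None)
ims=[]
for n in("scene","top"):
    s=imaging.snapshot(n);np.savez(f"pics/{n}2.npz",**s)
    x,y=proj(s,[.37,-.20,.12])[0].astype(int)
    ims.append(cv2.resize(s["frame"][y-45:y+45,x-45:x+45],(400,400),interpolation=cv2.INTER_CUBIC)); print(x-45,y-45)
cv2.imwrite("pics/k2.png",np.hstack(ims))
E
```

```text
time: 5.45
tcp_pos: [0.3562, -0.1933, 0.1863]
ee_rot: [-1.987, -2.432, -0.0]
ft_force: [-0.1, 1.0, -0.7]
opening: 0.0076
grip_force: 60.8
t 5.45 tcp [ 0.3562 -0.1933  0.1863] yaw 0.2007 zaxis [-0.001  0.    -1.   ] open 0.0076 F [-0.1  1.  -0.7] T [-0.02  0.03  0.06] q [-0.79  0.19  1.76 -0.    1.19 -0.99]
230 200
283 192
```

View pics/k2.png

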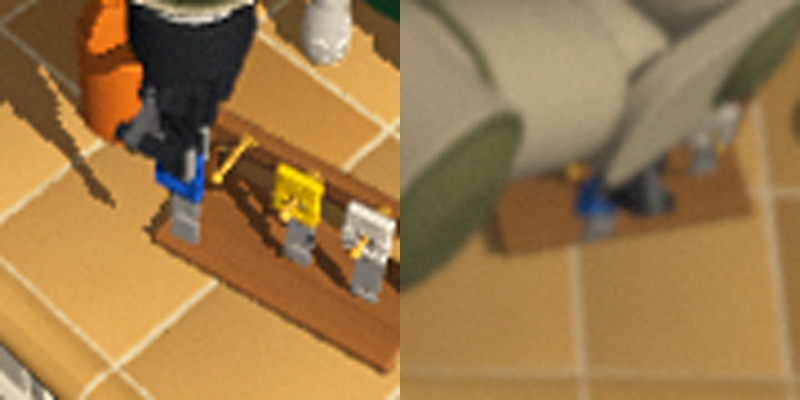

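The blue key is in hand, upright and off its peg, with the blade at scene crop (187,220) and the other two keys undisturbed. Next I measure its offset in the hand.

```bash
cat >> h.py <<'E'
def blade(s,org,yaw):
    "gray-blade vs predicted centroid (px) for a key origin guess"
    S=hsv(s); c,sn=np.cos(yaw),np.sin(yaw)
    P=[np.array(org)+[-sn*y,c*y,z] for y,z in((-16,-54),(4,-54),(4,0),(-16,0))] if 0 else [np.array(org)+np.array([-sn*y+c*x,c*y+sn*x,z])/1000 for x in(-2,2) for y,z in((-16,-50),(4,-50),(4,0),(-16,0))]
    q=proj(s,P); hull=cv2.convexHull(q.astype(np.float32))
    x0,y0=(q.min(0)-8).astype(int);x1,y1=(q.max(0)+9).astype(int)
    m=np.zeros(S.shape[:2],np.uint8);sub=S[y0:y1,x0:x1];m[y0:y1,x0:x1]=((sub[...,1]<75)&(sub[...,2]>75)&(sub[...,2]<235))*255
    cs=cv2.findContours(m,cv2.RETR_EXTERNAL,cv2.CHAIN_APPROX_NONE)[0]; cb=max(cs,key=cv2.contourArea)
    return q,cb
E
python3 - <<'E'
from h import *
org=np.array([.3562,-.1933,.1863-.040])
for n in("scene2","top2"):
    s=load(n);q,c=blade(s,org,.2)
    r=cv2.minAreaRect(c);print(n,"pred hull",q.round(1).tolist(),"\n meas rect",cv2.boxPoints(r).round(1).tolist(),"area",cv2.contourArea(c), cv2.contourArea(cv2.convexHull(q.astype(np.float32))))
    x,y,w,h=cv2.boundingRect(c);print(s["frame"][y-2:y+h+3,x-2:x+w+3].astype(int).sum(2)//3)
E
```

```text
scene2 pred hull [[274.8, 254.8], [269.3, 251.6], [269.6, 242.0], [275.4, 245.2], [275.6, 253.9], [270.0, 250.7], [270.4, 241.1], [276.1, 244.3]] 
 meas rect [[269.0, 244.0], [274.0, 244.0], [274.0, 254.0], [269.0, 254.0]] area 37.5 69.53410921338946
[[105  65  80  94  90  70  65  79  94  52  55]
 [135  60  87  68  78  66  68  99 109  94  91]
 [123  86 118  99  75  66  71 114  91  89  93]
 [ 66  88 117 119 114 103  83 113  91  93  91]
 [ 68  86 117 118 115 114 122 135 107  95  90]
 [ 71  87 120 132 121 110 121 135 107  93  94]
 [ 67  91 126 150 149 119 122 128 100  92  94]
 [ 76 112 119 132 151 159 137 121  86  94  93]
 [106 108 115 114 112 129 153 152  96  96  93]
 [104 106 116 113 114 110 121 145  96  99  96]
 [104 106 115 114 114 114 124 141  94  99  98]
 [103 105 105 113 114 115 118 127  98  93 100]
 [102 102 101  99 104 112 119 124  98  98  99]
 [ 76  92 104 102 105  99 103  97  95  98  99]
 [111  72  78  95 107 104 103 103 102  97  97]
 [152 122  91  84  85 101 104 101 102 105 102]]
top2 pred hull [[330.8, 244.8], [324.7, 245.8], [326.9, 239.0], [333.2, 238.0], [330.5, 243.6], 
[... 898 characters left out ...]
  83  80
   80  81]
 [ 45  51  57  54  53  41  32  25  27  31  38  42  48  66  82  88  81  73
   69  75]
 [ 49  57  65  62  53  34  29  27  22  29  40  37  45  60  80  83  80  67
   57  64]
 [ 53  61  72  67  54  47  36  31  34  29  26  37  42  58  75  85  78  62
   54  61]
 [ 59  74  78  74  67  57  55  50  33  32  39  34  46  56  67  75  76  64
   59  65]
 [ 69  82  88  86  80  73  75  69  61  50  43  41  48  57  68  79  77  67
   65  69]
 [ 78  85  95  98  90  86  85  82  75  67  60  58  60  62  72  80  79  79
   74  78]
 [ 81  94 100 103 102  99  94  86  86  79  74  77  73  79  81  82  85  81
   83  87]
 [ 86  97 108 111 106 104  95  90  85  84  82  82  83  85  87  83  87  90
   88  87]]
```

```bash
python3 -c "
from h import *
delta([.389,.225,.200],.159)"
```

```text
t 5.55 tcp [ 0.3563 -0.1931  0.1859] yaw 0.2009 zaxis [-0.001  0.001 -1.   ] open 0.0077 F [ 0.6 -0.3 -0.1] T [0.05 0.03 0.07] q [-0.79  0.19  1.76 -0.    1.19 -0.99]
tool shift [ 0.4032  0.1155 -0.0135] rz 0.0419
shift after turn [ 0.4077  0.0985 -0.0141]
```

```bash
echo '[[[0,0,0.042],[0,0,-0.014],0],[[0,0,0],[0.04,0.010,0],0],[[0,0,0],[0.04,0.010,0],0],[[0,0,0],[0.04,0.010,0],0],[[0,0,0],[0.04,0.010,0],0],[[0,0,0],[0.04,0.010,0],0],[[0,0,0],[0.04,0.010,0],0],[[0,0,0],[0.04,0.010,0],0],[[0,0,0],[0.04,0.010,0],0],[[0,0,0],[0.04,0.010,0],0],[[0,0,0],[0.04,0.009,0],0],[[0,0,0],[0.008,0,0],0],[[0,0,0],[0,0,0],0],[[0,0,0],[0,0,0],0]]' | python3 inch.py
python3 - <<'E'
from h import *
from rig import bot, imaging, workorder, get_obs
delta([.389,.225,.200],.159)
o=get_obs()
ims=[]
for n in("scene","top"):
    s=imaging.snapshot(n);np.savez(f"pics/{n}3.npz",**s)
    x,y=proj(s,[.39,.225,.11])[0].astype(int)
    ims.append(cv2.resize(s["frame"][y-25:y+25,x-25:x+25],(400,400),interpolation=cv2.INTER_CUBIC)); print(x-25,y-25)
    org=o["tcp_pos"]-[0,0,.04]; q,_=blade(s,org,.159); print(q.round(1).tolist())
cv2.imwrite("pics/k3.png",np.hstack(ims))
E
```

```text
time: 7.3
tcp_pos: [0.3899, 0.2242, 0.2006]
ee_rot: [-2.039, -2.39, 0.001]
ft_force: [0.2, 0.3, -0.7]
opening: 0.0072
grip_force: 60.8
t 7.3 tcp [0.3899 0.2242 0.2006] yaw 0.158 zaxis [-0.001 -0.    -1.   ] open 0.0072 F [ 0.2  0.3 -0.7] T [0.05 0.03 0.03] q [ 0.26  0.25  1.63 -0.    1.27  0.1 ]
tool shift [ 0.001  -0.0008  0.0006] rz -0.001
shift after turn [ 0.001  -0.0008  0.0006]
170 150
[[198.7, 177.2], [194.7, 174.9], [192.8, 164.7], [196.9, 167.0], [199.4, 176.6], [195.4, 174.3], [193.5, 164.1], [197.7, 166.4]]
169 206
[[199.6, 231.2], [193.3, 232.0], [191.3, 224.8], [197.8, 224.0], [199.5, 230.0], [193.2, 230.8], [191.2, 223.6], [197.7, 222.8]]
```

View pics/k3.png

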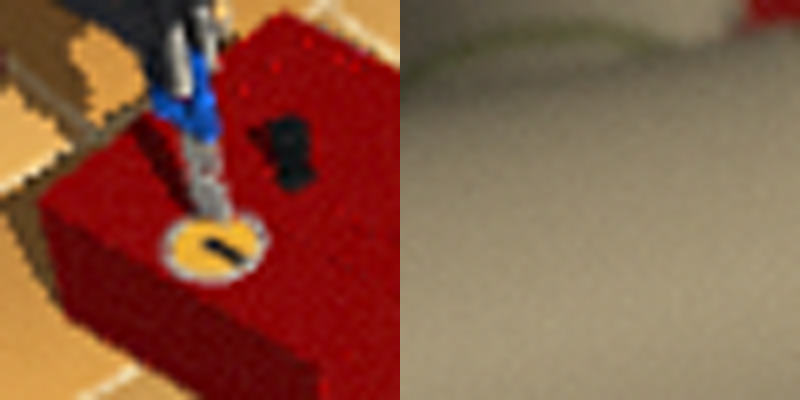

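Run:
```python
from h import *
s=load("scene3"); g=s["frame"][...,1].astype(int)
print(g[166:188,188:206])
```

```text
[[  0   6   5   9  41  79  51  61  77  54   0   6   1   0   1  10  20  21]
 [  5   8   0  11  57 114  72  80 116  48   0   4  10   7   6   5  21  29]
 [  5   1   1   3  47 123 118 122 135  71   0   1   1   1   6   0  16  20]
 [  5   5  12   0  42 114 117 116 119  81   3   4   0  10   6   1   5  18]
 [  8   1   2   0  18  78 132 103 110 112   0  10   6   8   2   1  13  22]
 [  8   2   8   0  20  81 129  87 110  96   0   5  12   6   6  12  10   8]
 [  0   7   0   2  17  68 127 148 156  66  25   6   5   0   5  10   9  23]
 [  7   6  11   4   0  44 120 114 131 150  73   4   7   8   4   1  11  19]
 [  3   1   8   0   3  40 111 116 118 134  75   0   4   0   8   4   8   3]
 [  4   7   1   0   1   6  63 117 113 129 125  19  11   1   2   0   3   8]
 [  4   8   6   4   5  24  46  96 102 124 157  68  58  46  13   3   9   8]
 [  3   8   6  29  77 107 104 105 106 132 151 115 144 118  76   0   9   1]
 [  9   1  25 100 164 183 177 179 175 167 169 180 171 146 152  26   0  12]
 [  5   9  69 165 164 177 174 158 138 161 174 184 181 171 116  84   0   0]
 [  4  26  89 147 176 178 170  99  20  41 127 164 178 184 177  98   0   6]
 [  4  26  85 132 174 175 171 148 103  58  26  73 143 176 165  28   3   0]
 [  5  23  97 167 179 169 174 176 178 155  92  45  97 159 111   0   0   3]
 [  0   0  38 125 166 175 174 175 176 184 178 137 146 165  14   9  11   6]
 [  6   8   3  42 118 161 159 164 163 165 173 166  71   0   3  12   0   7]
 [  9   0   7   0   8  31  42  80  83  82  71   0   2   4   5   1   6   8]
 [  6   5  10   4  14   0   0   0   2   0   0   6   0  12   5  11   8   7]
 [  4   5   4   9   1   6   8   7   5   5   6   9   2  13   0  12   7   8]]
```

Run:
```python
from h import *
np.set_printoptions(linewidth=200)
t=load("top2"); H=hsv(t); print(H[232:250,318:338,1])
s=load("scene3"); S=plane(s,(197.6,180.95),.085); print("slot ctr scene",S,"-> keyhole",S[:2]-[.00095,-.00592])
t0=load("top0"); g=t0["frame"][...,:].astype(int); print(g[226:244,186:205,1])
```

```text
[[151 154 173 165 170 143  90  47  62  53  26  58  71  69  74  65  60  47  25  14]
 [164 165 172 170 149  90  63  99 126  76  12  52  71  68  66  65  36  22  17   9]
 [166 166 169 165 139  51  89 156 135  78   9  47  46  64  56  24  19  14   6  10]
 [171 176 159 155 111  42 129 180 136  65  26  14  18  50  94  35   8  26  28  10]
 [168 169 159 141  79  61 168 167 149  90  38  14  34  54  44  22  56  24   7  32]
 [167 174 163 140  60  95 163 185 177 141 115  90  84  79  31  34  40  36   0  12]
 [179 166 163 130  49 128 198 187 177 164 146 134 114  66  41 136  65   6  21   5]
 [159 162 159 140  47  84 140 140 141 136 122  98  65  26  97 141 138  96  69  48]
 [166 167 168 147  90  29  52  66  64  65  51  33  22  69 125 154 160 137 114 109]
 [170 171 166 162 132 102  62  24   8   0   5  21  49  95 146 154 168 162 144 153]
 [165 171 174 165 156 144 104  50  32  27  24  38  64 116 156 177 172 171 171 169]
 [168 165 163 168 169 145  95  47  29  32  36  44  71 121 157 164 158 164 173 158]
 [166 171 160 160 160 132  86  39  40  36  41  66  99 137 149 160 162 157 150 148]
 [164 169 164 158 154
[... 1202 characters left out ...]
02 117 130 136 127 111  95  84  89  87  96 100 107 120 114  75  31]
 [ 34  65  94 117 129 135 133 121 114 111 111 114 118 120 126 126 110  71  32]
 [ 23  49  91 112 125 130 132 131 128 126 131 128 131 134 131 123  95  55  22]
 [ 21  38  73 103 117 129 134 134 132 133 132 135 134 135 126 109  72  40  17]
 [ 11  33  55  91 105 119 127 131 133 132 132 131 128 121 106  83  50  30  13]
 [ 12  17  39  61  85 102 116 123 124 123 121 118 110 101  82  51  30  10  10]
 [ 10  24  14  34  56  75  92 100 104  99  99  92  83  63  50  31  15  15  10]
 [ 10  25  18  16  35  42  51  60  64  68  63  57  42  39  19  22  10  10  18]
 [ 19  13  10  12  10  19  30  27  37  38  27  31  22  17  10  21  12  10  18]]
```

```bash
echo '[[[0,0,-0.001],[-0.0040,0,0.005],0],[[0,0,0],[0,0,0.008],0],[[0,0,0],[0,0,0.003],0],[[0,0,0],[0,0,0.003],0],[[0,0,0],[0,0,0.003],0],[[0,0,0],[0,0,0.003],0],[[0,0,0],[0,0,0],0]]' | python3 inch.py
python3 -c "
from h import *
delta([.3902,.2204,.175],.159)"
```

```text
time: 8.28
tcp_pos: [0.3905, 0.2211, 0.1757]
ee_rot: [-2.037, -2.392, 0.0]
ft_force: [-0.8, 0.9, 0.0]
opening: 0.0075
grip_force: 60.8
t 8.28 tcp [0.3905 0.2211 0.1757] yaw 0.1601 zaxis [-0. -0. -1.] open 0.0075 F [-0.8  0.9  0. ] T [-0.06  0.04 -0.05] q [0.25 0.27 1.67 0.   1.19 0.09]
tool shift [-0.0007 -0.0004  0.0007] rz 0.0011
shift after turn [-0.0007 -0.0004  0.0007]
```

```bash
echo '[[[0,0,0],[0,0,0.003],0],[[0,0,0],[0,0,0.003],0],[[0,0,0],[0,0,0.003],0],[[0,0,0],[0,0,0],0]]' | python3 inch.py
python3 -c "
from h import *
delta(None)"
```

```text
time: 8.78
tcp_pos: [0.3905, 0.2211, 0.1666]
ee_rot: [-2.037, -2.392, 0.001]
ft_force: [0.1, -0.4, -0.2]
opening: 0.0073
grip_force: 60.8
t 8.78 tcp [0.3905 0.2211 0.1666] yaw 0.16 zaxis [-0.001 -0.    -1.   ] open 0.0073 F [ 0.1 -0.4 -0.2] T [-0.    0.02 -0.02] q [ 0.25  0.29  1.69 -0.    1.17  0.09]
```

```bash
echo '[[[0,0,0],[0,0,0.006],0],[[0,0,0],[0,0,0.006],0],[[0,0,0],[0,0,0.006],0],[[0,0,0],[0,0,0.006],0],[[0,0,0],[0,0,0.006],0],[[0,0,0],[0,0,0.004],0],[[0,0,0],[0,0,0.003],0],[[0,0,0],[0,0,0],0]]' | python3 inch.py
python3 -c "
from h import *
delta(None)"
```

```text
time: 9.78
tcp_pos: [0.3905, 0.2211, 0.1297]
ee_rot: [-2.037, -2.392, 0.0]
ft_force: [-0.8, -0.2, 0.6]
opening: 0.0078
grip_force: 60.8
t 9.78 tcp [0.3905 0.2211 0.1297] yaw 0.16 zaxis [-0. -0. -1.] open 0.0078 F [-0.8 -0.2  0.6] T [-0.06  0.01  0.02] q [ 0.25  0.34  1.74 -0.    1.06  0.09]
```

```bash
echo '[[[0,0,0],[0,0,0.003],0],[[0,0,0],[0,0,0.002],0],[[0,0,0],[0,0,0],0]]' | python3 inch.py
echo '[[[0,0,0],[0,0,0.001],0],[[0,0,0],[0,0,0.001],0]]' | python3 inch.py
```

```text
time: 10.15
tcp_pos: [0.3909, 0.2212, 0.1253]
ee_rot: [2.036, 2.391, 0.001]
ft_force: [-0.2, -0.6, 5.9]
opening: 0.0074
grip_force: 61.8
time: 10.4
tcp_pos: [0.3913, 0.2212, 0.1245]
ee_rot: [2.035, 2.391, 0.003]
ft_force: [-5.1, -3.6, 26.6]
opening: 0.0073
grip_force: 64.5
```

```bash
cat > ck.py <<'E'
import sys
from h import delta,R,np
from rig import bot, imaging, workorder, get_obs
o=get_obs(); m=R.from_rotvec(o["ee_rot"]).as_matrix()
print("t",o["time"].__round__(2),"yaw",np.arctan2(m[1,1],m[0,1]).round(3),"z",o["tcp_pos"].round(4),"F",o["ft_force"].round(1),"T",o["wrist_torque"].round(2))
sys.exit(abs(o["wrist_torque"][2])>.5)
E
echo '[[[0,0,0],[0,0,-0.0012],0],[[0,0,0.1],[0,-0.0004,0],0],[[0,0,0.1],[0,-0.0004,0],0],[[0,0,0],[0,0,0],0]]' | python3 inch.py>/dev/null; python3 ck.py && echo '[[[0,0,0.1],[0,-0.0004,0],0],[[0,0,0],[0,0,0],0]]' | python3 inch.py>/dev/null; python3 ck.py && echo '[[[0,0,0.1],[0,-0.0004,0],0],[[0,0,0],[0,0,0],0]]' | python3 inch.py >/dev/null; python3 ck.py && echo '[[[0,0,0.1],[0,-0.0004,0],0],[[0,0,0],[0,0,0],0]]' | python3 inch.py >/dev/null; python3 ck.py && echo '[[[0,0,0.1],[0,-0.0004,0],0],[[0,0,0],[0,0,0],0]]' | python3 inch.py >/dev/null; python3 ck.py
```

```text
t 10.9 yaw -0.041 z [0.3901 0.2212 0.125 ] F [-2.3 -0.4 10.9] T [-0.07  0.51  0.01]
t 10.9 yaw -0.041 z [0.3901 0.2212 0.125 ] F [-2.3 -0.4 10.9] T [-0.07  0.51  0.01]
t 10.9 yaw -0.041 z [0.3901 0.2212 0.125 ] F [-2.3 -0.4 10.9] T [-0.07  0.51  0.01]
t 10.9 yaw -0.041 z [0.3901 0.2212 0.125 ] F [-2.3 -0.4 10.9] T [-0.07  0.51  0.01]
t 10.9 yaw -0.041 z [0.3901 0.2212 0.125 ] F [-2.3 -0.4 10.9] T [-0.07  0.51  0.01]False
False
False
False
False
```

```bash
sed -i 's/sys.exit(abs/sys.exit(int(abs/; s/>.5)$/>.5))/' ck.py
echo '[[[0,0,0.1],[0,-0.0004,0],0],[[0,0,0],[0,0,0],0]]' | python3 inch.py>/dev/null; python3 ck.py && echo '[[[0,0,0.1],[0,-0.0004,0],0],[[0,0,0],[0,0,0],0]]' | python3 inch.py >/dev/null && python3 ck.py && echo '[[[0,0,0.1],[0,-0.0004,0],0],[[0,0,0],[0,0,0],0]]' | python3 inch.py >/dev/null && python3 ck.py && echo '[[[0,0,0.1],[0,-0.0004,0],0],[[0,0,0],[0,0,0],0]]' | python3 inch.py >/dev/null && python3 ck.py
```

```text
t 11.15 yaw -0.141 z [0.3897 0.2212 0.125 ] F [-2.3  0.5 10.7] T [-0.02  0.51  0.04]
t 11.4 yaw -0.241 z [0.3893 0.2213 0.125 ] F [-1.9 -1.4 11.6] T [0.07 0.56 0.02]
t 11.65 yaw -0.341 z [0.3888 0.2215 0.125 ] F [-2.7 -0.4 12.2] T [0.14 0.51 0.07]
t 11.9 yaw -0.441 z [0.3884 0.2216 0.125 ] F [-3.  -0.9 11.5] T [ 0.11  0.62 -0.03]
```

```bash
echo '[[[0,0,0.1],[0,-0.0004,0],0],[[0,0,0],[0,0,0],0]]' | python3 inch.py>/dev/null; python3 ck.py && echo '[[[0,0,0.1],[0,-0.0004,0],0],[[0,0,0],[0,0,0],0]]' | python3 inch.py >/dev/null && python3 ck.py && echo '[[[0,0,0.1],[0,-0.0004,0],0],[[0,0,0],[0,0,0],0]]' | python3 inch.py >/dev/null && python3 ck.py && echo '[[[0,0,0.1],[0,-0.0004,0],0],[[0,0,0],[0,0,0],0]]' | python3 inch.py >/dev/null && python3 ck.py
```

```text
t 12.15 yaw -0.541 z [0.3881 0.2218 0.125 ] F [-3.6  0.4 11.7] T [ 0.19  0.55 -0.02]
t 12.4 yaw -0.641 z [0.3877 0.2221 0.125 ] F [-3.8  1.2 11.1] T [0.34 0.61 0.01]
t 12.65 yaw -0.741 z [0.3873 0.2224 0.125 ] F [-4.5  1.2 12. ] T [ 0.32  0.69 -0.  ]
t 12.9 yaw -0.841 z [0.387  0.2227 0.125 ] F [-3.5  1.3 12.2] T [ 0.53  0.67 -0.  ]
```

Run:
```python
from h import *
from rig import bot, imaging, workorder, get_obs
s=imaging.snapshot("scene");np.savez("pics/scene4.npz",**s)
cv2.imwrite("pics/k4.png",cv2.resize(s["frame"][150:200,170:230],None,fx=10,fy=10,interpolation=cv2.INTER_CUBIC))
```

```text
(no output)
```

View pics/k4.png

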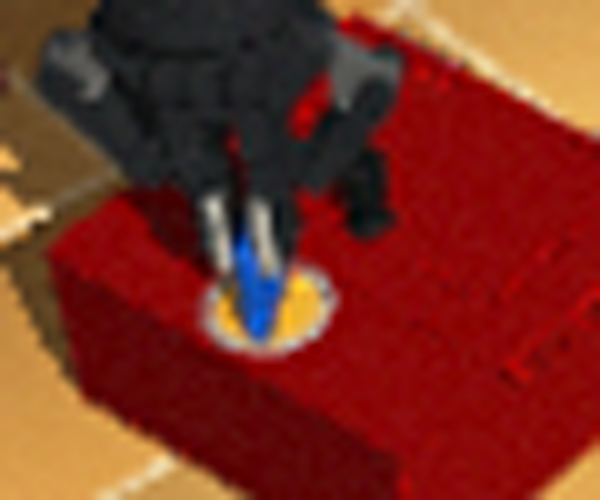

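The blue head (crop about (260,290)) is seated and has turned with the hand, edge-on to the camera. It is past every ward, so blue appears to be the right key. Turning on.

```bash
echo '[[[0,0,0.15],[0,-0.0006,0],0],[[0,0,0.15],[0,-0.0006,0],0],[[0,0,0],[0,0,0],0]]' | python3 inch.py>/dev/null; python3 ck.py && echo '[[[0,0,0.1],[0,-0.0004,0],0],[[0,0,0],[0,0,0],0]]' | python3 inch.py >/dev/null && python3 ck.py && echo '[[[0,0,0.1],[0,-0.0004,0],0],[[0,0,0],[0,0,0],0]]' | python3 inch.py >/dev/null && python3 ck.py && echo '[[[0,0,0.06],[0,-0.0002,0],0],[[0,0,0],[0,0,0],0]]' | python3 inch.py >/dev/null && python3 ck.py&& echo '[[[0,0,0.05],[0,-0.0002,0],0],[[0,0,0],[0,0,0],0]]' | python3 inch.py >/dev/null && python3 ck.py
```

```text
t 13.32 yaw -1.142 z [0.3863 0.2239 0.125 ] F [-3.4  3.1 12.1] T [ 0.66  0.63 -0.05]
t 13.57 yaw -1.241 z [0.3862 0.2243 0.125 ] F [-3.2  3.4 11.1] T [0.7  0.62 0.06]
t 13.82 yaw -1.341 z [0.3864 0.2243 0.1251] F [-2.1  0.2 11.5] T [ 0.11  0.39 -0.01]
t 14.07 yaw -1.4 z [0.3864 0.2243 0.1251] F [-2.8 -1.  11.5] T [0.03 0.33 0.38]
t 14.32 yaw -1.448 z [0.3864 0.2243 0.1251] F [-2.2 -1.7 11.6] T [-0.26  0.34  0.75]
```

```bash
echo '[[[0,0,-0.02],[0,0,0],0],[[0,0,0],[0,0,0],0.035],[[0,0,0],[0,0,0],0.035],[[0,0,0],[0,0,0],0.035],[[0,0,0],[0,0,0],0.035],[[0,0,0],[0,0,-0.02],0.035],[[0,0,0],[0,0,-0.03],0.035],[[0,0,0],[0,0,-0.03],0.035],[[0,0,0],[0,0,0],0.035],[[0,0,0],[0,0,0],0.035]]' | python3 inch.py
python3 - <<'E'
from h import *
from rig import bot, imaging, workorder, get_obs
delta([.4438,.2332,.16],-1.412)
s=imaging.snapshot("scene");np.savez("pics/scene5.npz",**s)
m=cv2.inRange(hsv(s),(105,120,60),(125,255,255));m[:,:165]=0;m[:,230:]=0;m[:150]=0;m[200:]=0
c=max(cv2.findContours(m,cv2.RETR_EXTERNAL,cv2.CHAIN_APPROX_NONE)[0],key=cv2.contourArea);M=cv2.moments(c)
print("blue",M['m10']/M['m00'],M['m01']/M['m00'],cv2.boundingRect(c),cv2.minAreaRect(c))
for e in((0,0,.046),(0,0,0)): print(proj(s,np.array([.3895,.2248,.085])+e))
E
```

```text
time: 15.58
tcp_pos: [0.3855, 0.2242, 0.2033]
ee_rot: [3.134, 0.221, -0.002]
ft_force: [0.7, -0.4, -0.3]
opening: 0.0348
grip_force: 0.0
t 15.57 tcp [0.3855 0.2242 0.2033] yaw -1.43 zaxis [-0.001 -0.    -1.   ] open 0.0348 F [ 0.7 -0.4 -0.3] T [-0.02  0.05  0.05] q [ 0.26  0.24  1.64 -0.    1.27  1.69]
tool shift [ 0.0591 -0.0007  0.0433] rz -0.018
shift after turn [0.059  0.0004 0.0433]
blue 195.35574229691875 176.15406162464984 (192, 170, 8, 14) ((195.25003051757812, 176.25001525878906), (7.778173923492432, 11.31370735168457), 45.0)
[[194.890018   170.94984981]]
[[196.56336977 180.07390291]]
```

```bash
echo '[[[0,0,-0.018],[0.03,0,0],0.035],[[0,0,0],[0.029,0,0],0.035],[[0,0,0],[0,0,0.04],0.035],[[0,0,0],[0,0,0.04],0.035],[[0,0,0],[0,0,0.01],0.035],[[0,0,0],[0,0,0.007],0.035],[[0,0,0],[0,0,0.004],0.035],[[0,0,0],[0,0,0],0.035]]' | python3 inch.py
python3 -c "
from h import *
delta([.4438,.2332,.102],-1.412)"
```

```text
time: 16.62
tcp_pos: [0.4444, 0.2332, 0.1036]
ee_rot: [-3.132, -0.249, -0.002]
ft_force: [-0.6, -0.4, 0.3]
opening: 0.0353
grip_force: 0.0
t 16.62 tcp [0.4444 0.2332 0.1036] yaw -1.4119 zaxis [ 0.001  0.    -1.   ] open 0.0353 F [-0.6 -0.4  0.3] T [ 0.05 -0.05  0.04] q [ 0.25  0.45  1.64 -0.    1.05  1.66]
tool shift [-0.0006 -0.0001  0.0016] rz 0.0001
shift after turn [-0.0006 -0.0001  0.0016]
```

```bash
echo '[[[0,0,0],[0,0,0.001],0],[[0,0,0],[0,0,0],0],[[0,0,0],[0,0,0],0],[[0,0,0],[0,0,0],0],[[0,0,0],[0,0,0],0]]' | python3 inch.py
python3 - <<'E'
from h import *
delta(None)
# plan: hinge frame (u=+x box, z up); knob rel hinge at angle a; tool lean b (wrist towards robot); grasp point 8mm behind tcp
r0=np.array([-.087,.027]); rot=lambda a:np.array([[np.cos(a),np.sin(a)],[-np.sin(a),np.cos(a)]])
# angle a: -x -> +z : point (x,z)->(x cos a + z sin a, -x sin a + z cos a)
prev=None
for i in range(0,14):
    a=.1*i; b=min(.5,.05*i)   # tool z dir = (sin b, -cos b)
    k=rot(a)@r0; zt=np.array([np.sin(b),-np.cos(b)]); xt=np.array([np.cos(b),np.sin(b)])
    tcp=k+.008*zt
    if prev is not None:
        d=tcp-prev[0]; print(round(a,2),"ry",round(b-prev[3],3),"dx,dz old axes",np.round([d@prev[1],d@prev[2]],4),"new axes",np.round([d@xt,d@zt],4))
    prev=(tcp,xt,zt,b)
E
```

```text
time: 17.25
tcp_pos: [0.4443, 0.2346, 0.103]
ee_rot: [-3.129, -0.249, -0.003]
ft_force: [-3.3, 8.2, 4.8]
opening: 0.0157
grip_force: 58.4
t 17.25 tcp [0.4443 0.2346 0.103 ] yaw -1.4121 zaxis [ 0.002  0.003 -1.   ] open 0.0157 F [-3.3  8.2  4.8] T [1.39 0.38 0.02] q [0.25 0.45 1.64 0.   1.05 1.66]
0.1 ry 0.05 dx,dz old axes [ 0.0035 -0.0086] new axes [ 0.004  -0.0084]
0.2 ry 0.05 dx,dz old axes [ 0.0048 -0.008 ] new axes [ 0.0052 -0.0077]
0.3 ry 0.05 dx,dz old axes [ 0.0059 -0.0073] new axes [ 0.0063 -0.0069]
0.4 ry 0.05 dx,dz old axes [ 0.0069 -0.0063] new axes [ 0.0072 -0.006 ]
0.5 ry 0.05 dx,dz old axes [ 0.0078 -0.0053] new axes [ 0.0081 -0.0049]
0.6 ry 0.05 dx,dz old axes [ 0.0085 -0.0041] new axes [ 0.0087 -0.0037]
0.7 ry 0.05 dx,dz old axes [ 0.009  -0.0029] new axes [ 0.0092 -0.0024]
0.8 ry 0.05 dx,dz old axes [ 0.0094 -0.0015] new axes [ 0.0094 -0.0011]
0.9 ry 0.05 dx,dz old axes [ 0.0095 -0.0002] new axes [0.0095 0.0003]
1.0 ry 0.05 dx,dz old axes [0.0094 0.0012] new axes [0.0094 0.0016]
1.1 ry 0.0 dx,dz old axes [0.0088 0.0025] new axes [0.0088 0.0025]
1.2 ry 0.0 dx,dz old axes [0.0085 0.0034] new axes [0.0085 0.0034]
1.3 ry 0.0 dx,dz old axes [0.0081 0.0042] new axes [0.0081 0.0042]
```

```bash
echo '[[[0,0.05,0],[0.0037,0,-0.0085],0],[[0,0,0],[0,0,0],0]]' | python3 inch.py; python3 ck.py; echo '[[[0,0.05,0],[0.005,0,-0.0078],0],[[0,0.05,0],[0.006,0,-0.0071],0],[[0,0,0],[0,0,0],0]]' | python3 inch.py >/dev/null; python3 ck.py
```

```text
time: 17.5
tcp_pos: [0.4473, 0.235, 0.1108]
ee_rot: [-3.124, -0.248, -0.079]
ft_force: [-0.5, 9.1, -2.8]
opening: 0.0157
grip_force: 59.8
t 17.5 yaw -1.412 z [0.4473 0.235  0.1108] F [-0.5  9.1 -2.8] T [1.39 0.5  0.04]
t 17.88 yaw -1.412 z [0.4563 0.2365 0.126 ] F [-3.3  9.9 -2.7] T [1.38 0.93 0.19]
```

Low forces, so the lid is rising freely. Continuing along the arc.

```bash
echo '[[[0,0.05,0],[0.007,0,-0.0062],0],[[0,0.05,0],[0.008,0,-0.0051],0],[[0,0.05,0],[0.0086,0,-0.0039],0],[[0,0,0],[0,0,0],0]]' | python3 inch.py >/dev/null; python3 ck.py; echo '[[[0,0.05,0],[0.0091,0,-0.0026],0],[[0,0.05,0],[0.0094,0,-0.0013],0],[[0,0.05,0],[0.0095,0,0],0],[[0,0,0],[0,0,0],0]]' | python3 inch.py >/dev/null;python3 ck.py; python3 -c "
from h import *
delta(None)"
```

```text
t 18.38 yaw -1.411 z [0.4746 0.2394 0.145 ] F [-9.9  8.4 -0.1] T [1.18 1.9  0.41]
t 18.88 yaw -1.411 z [0.5004 0.2435 0.1596] F [-11.1   8.    7. ] T [1.12 1.65 0.62]
t 18.88 tcp [0.5004 0.2435 0.1596] yaw -1.4111 zaxis [ 0.428  0.071 -0.901] open 0.0159 F [-11.1   8.    7. ] T [1.12 1.65 0.62] q [ 0.26  0.34  1.72 -0.07  0.64  1.72]
```

```bash
echo '[[[0,0.05,0],[0.0094,0,0.0014],0],[[0,0,0],[0.0088,0,0.0025],0],[[0,0,0],[0,0,0],0]]' | python3 inch.py >/dev/null; python3 ck.py; echo '[[[0,0,0],[0.0085,0,0.0034],0],[[0,0,0],[0.0081,0,0.0042],0],[[0,0,0],[0,0,0],0]]' | python3 inch.py >/dev/null;python3 ck.py
python3 - <<'E'
from h import *
from rig import bot, imaging, workorder, get_obs
delta(None)
s=imaging.snapshot("scene");np.savez("pics/scene6.npz",**s)
cv2.imwrite("pics/k6.png",cv2.resize(s["frame"][125:215,150:260],None,fx=6,fy=6,interpolation=cv2.INTER_CUBIC))
E
```

```text
t 19.25 yaw -1.411 z [0.5196 0.2466 0.1652] F [-5.5  8.7  7.3] T [1.13 0.91 0.67]
t 19.62 yaw -1.411 z [0.5383 0.2496 0.1668] F [-1.5  9.9  4. ] T [1.21 0.55 0.62]
t 19.62 tcp [0.5383 0.2496 0.1668] yaw -1.4112 zaxis [ 0.476  0.078 -0.876] open 0.0159 F [-1.5  9.9  4. ] T [1.21 0.55 0.62] q [ 0.25  0.37  1.65 -0.07  0.61  1.72]
```

View pics/k6.png

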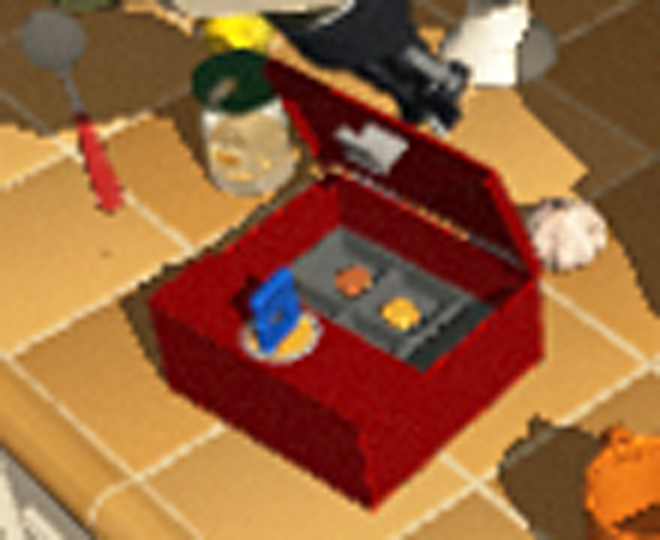

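The lid stands well past 1 rad (about 1.25), and the blue key stands home at crop (277,310), turned. Releasing the knob and retreating along the lid plane.

```bash
echo '[[[0,0,0],[0,0,0],0.035],[[0,0,0],[0,0,0],0.035],[[0,0,0],[0,0,0],0.035],[[0,0,0],[0,0,0],0.035],[[0,0,0],[0.0018,0,-0.01],0.035],[[0,0,0],[0.0036,0,-0.02],0.035],[[0,0,0],[0.0036,0,-0.02],0.035],[[0,0,0],[0.0036,0,-0.02],0.035],[[0,0,0],[0,0,-0.03],0.035],[[0,0,0],[0,0,-0.03],0.035],[[0,0,0],[0,0,-0.03],0.035],[[0,0,0],[0,0,0],0.035],[[0,0,0],[0,0,0],0.035]]' | python3 inch.py
python3 - <<'E'
from h import *
from rig import bot, imaging, workorder, get_obs
delta(None)
s=imaging.snapshot("scene");np.savez("pics/scene7.npz",**s)
cv2.imwrite("pics/k7.png",cv2.resize(s["frame"][105:285,140:340],None,fx=3,fy=3,interpolation=cv2.INTER_CUBIC))
E
```

```text
time: 21.3
tcp_pos: [0.4731, 0.2377, 0.3112]
ee_rot: [-2.998, -0.238, -0.764]
ft_force: [0.4, 0.4, -0.3]
opening: 0.0351
grip_force: 0.0
t 21.3 tcp [0.4731 0.2377 0.3112] yaw -1.4121 zaxis [ 0.473  0.076 -0.878] open 0.0351 F [ 0.4  0.4 -0.3] T [ 0.    0.22 -0.05] q [ 0.27  0.12  1.55 -0.06  0.98  1.7 ]
```

View pics/k7.png

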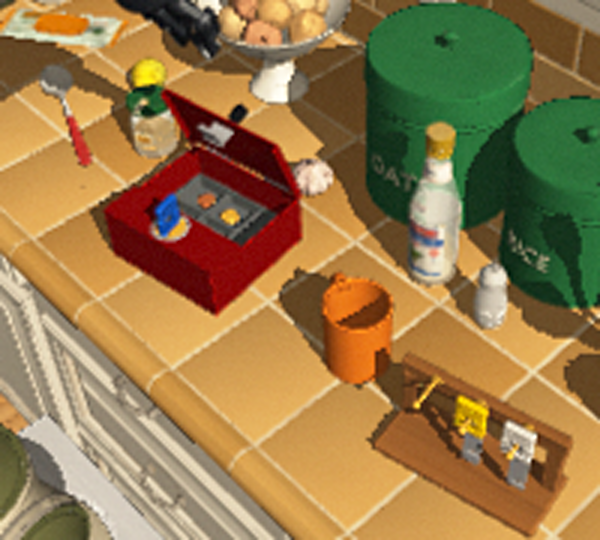

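The hand is clear. The lid is open (top edge about (235,145)), the blue key is home and turned at (168,215), the mug is upright, and the other two keys still hang on their pegs.

```bash
python3 -c "
from rig import bot, imaging, workorder, get_obs
print(workorder.job_done())"
```

```text
the job is handed in; nothing more can be done
None
```

The blue key, the first one I tried, opened the box: it is left fully home and turned to the stop with the lid at about 1.25 rad. The yellow and white keys never left their pegs, and I handed the job in at about 21 s, but no verdict came back.

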